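# Transfer a row of sample vials to the new rack in reverse order

## Task

Move the four capped sample vials from the coloured holders of the old rack into the empty grey rack, one vial to a compartment, in reverse order: the vial nearest the yellow end block of the old rack goes to the compartment farthest from the grey rack's yellow end block, the next one to the next compartment, and so on. Keep the vials upright, set each down on the compartment's floor rather than dropping it, and leave all four released, standing upright and at rest.

Things in the scene. Friction and masses are not known exactly. Their poses are not given: they have to be found in the camera images.
- old_rack: Old rack, fixed, at any angle: flat steel rail 54 mm wide (x), from y = -104 to +122 mm, carrying four coloured square holders in a row centred at x = 0, y = +75, +25, -25, -75. A yellow end block (15 mm high) with a round yellow knob (20 mm across, top 27 mm up) marks its +y end. Origin: underside (worktop level), centre of the four places; z up.
- new_rack: New rack, fixed, empty, at any angle: grey plastic, 54 mm wide (x), y = -104 to +122 mm, four open compartments in a row centred at x = 0, y = +75, +25, -25, -75, each 48 x 47 mm inside, floor 5 mm and wall tops 18 mm above the worktop. The same yellow end block and knob marks its +y end. Origin: underside (worktop level), centre of the four places; z up.
- vial_red: Upright clear glass sample vial with a red screw cap, 27 mm diameter to 47 mm height, then the cap (about 24 mm diameter), 57 mm high overall, about 30 g, loose. Origin: centre of its underside; z up along the vial. Stands at the start in the red holder, its underside 5 mm above the worktop.
- holder_red: Square red open-topped holder, 49 x 49 mm, fixed on the old rack: walls 2 mm thick, their top 18 mm above the worktop, inner floor 5 mm above the worktop. Origin: centre of its underside, 3 mm above the worktop; its x and y are parallel to the old rack's. The red-capped vial stands in it at the start; which of the four places it has in the row changes.
- vial_white: Upright clear glass sample vial with a white screw cap, 27 mm diameter to 47 mm height, then the cap (about 24 mm diameter), 57 mm high overall, about 30 g, loose. Origin: centre of its underside; z up along the vial. Stands at the start in the white holder, its underside 5 mm above the worktop.
- holder_white: Square white open-topped holder, 49 x 49 mm, fixed on the old rack: walls 2 mm thick, their top 18 mm above the worktop, inner floor 5 mm above the worktop. Origin: centre of its underside, 3 mm above the worktop; its x and y are parallel to the old rack's. The white-capped vial stands in it at the start; which of the four places it has in the row changes.
- vial_green: Upright clear glass sample vial with a green screw cap, 27 mm diameter to 47 mm height, then the cap (about 24 mm diameter), 57 mm high overall, about 30 g, loose. Origin: centre of its underside; z up along the vial. Stands at the start in the green holder, its underside 5 mm above the worktop.
- holder_green: Square green open-topped holder, 49 x 49 mm, fixed on the old rack: walls 2 mm thick, their top 18 mm above the worktop, inner floor 5 mm above the worktop. Origin: centre of its underside, 3 mm above the worktop; its x and y are parallel to the old rack's. The green-capped vial stands in it at the start; which of the four places it has in the row changes.
- vial_blue: Upright clear glass sample vial with a blue screw cap, 27 mm diameter to 47 mm height, then the cap (about 24 mm diameter), 57 mm high overall, about 30 g, loose. Origin: centre of its underside; z up along the vial. Stands at the start in the blue holder, its underside 5 mm above the worktop.
- holder_blue: Square blue open-topped holder, 49 x 49 mm, fixed on the old rack: walls 2 mm thick, their top 18 mm above the worktop, inner floor 5 mm above the worktop. Origin: centre of its underside, 3 mm above the worktop; its x and y are parallel to the old rack's. The blue-capped vial stands in it at the start; which of the four places it has in the row changes.
There are look-alikes about, which are no part of the job. What is shaped like the vial_white but orange is not meant.

How it is judged:
At the end, for the whole second after the job is handed in: Each vial stands in its own compartment of the new rack (within 13 mm of its centre in rack x and y, underside under 10 mm above the worktop, tilt under 0.15 rad, below 0.02 m/s); order from the yellow end block is the reverse of the same-coloured holders on the old rack (((y of holder_red in the frame of old_rack between 0.063 and 0.087 m and y of vial_red in the frame of new_rack between -0.088 and -0.062 m) or (y of holder_red in the frame of old_rack between 0.013 and 0.037 m and y of vial_red in the frame of new_rack between -0.038 and -0.012 m) or (y of holder_red in the frame of old_rack between -0.037 and -0.013 m and y of vial_red in the frame of new_rack between 0.012 and 0.038 m) or (y of holder_red in the frame of old_rack between -0.087 and -0.063 m and y of vial_red in the frame of new_rack between 0.062 and 0.088 m)) and x of vial_red in the frame of new_rack between -0.013 and 0.013 m and height (world z) of each of vial_red, vial_white, vial_green, vial_blue below 0.01 m and angle between each of vial_red, vial_white, vial_green, vial_blue's own z axis and vertical below 0.15 rad and linear speed of each of vial_red, vial_white, vial_green, vial_blue below 0.02 m/s and ((y of holder_white in the frame of old_rack between 0.063 and 0.087 m and y of vial_white in the frame of new_rack between -0.088 and -0.062 m) or (y of holder_white in the frame of old_rack between 0.013 and 0.037 m and y of vial_white in the frame of new_rack between -0.038 and -0.012 m) or (y of holder_white in the frame of old_rack between -0.037 and -0.013 m and y of vial_white in the frame of new_rack between 0.012 and 0.038 m) or (y of holder_white in the frame of old_rack between -0.087 and -0.063 m and y of vial_white in the frame of new_rack between 0.062 and 0.088 m)) and x of vial_white in the frame of new_rack between -0.013 and 0.013 m and ((y of holder_green in the frame of old_rack between 0.063 and 0.087 m and y of vial_green in the frame of new_rack between -0.088 and -0.062 m) or (y of holder_green in the frame of old_rack between 0.013 and 0.037 m and y of vial_green in the frame of new_rack between -0.038 and -0.012 m) or (y of holder_green in the frame of old_rack between -0.037 and -0.013 m and y of vial_green in the frame of new_rack between 0.012 and 0.038 m) or (y of holder_green in the frame of old_rack between -0.087 and -0.063 m and y of vial_green in the frame of new_rack between 0.062 and 0.088 m)) and x of vial_green in the frame of new_rack between -0.013 and 0.013 m and ((y of holder_blue in the frame of old_rack between 0.063 and 0.087 m and y of vial_blue in the frame of new_rack between -0.088 and -0.062 m) or (y of holder_blue in the frame of old_rack between 0.013 and 0.037 m and y of vial_blue in the frame of new_rack between -0.038 and -0.012 m) or (y of holder_blue in the frame of old_rack between -0.037 and -0.013 m and y of vial_blue in the frame of new_rack between 0.012 and 0.038 m) or (y of holder_blue in the frame of old_rack between -0.087 and -0.063 m and y of vial_blue in the frame of new_rack between 0.062 and 0.088 m)) and x of vial_blue in the frame of new_rack between -0.013 and 0.013 m); the robot touches nothing.
It fails at once if a vial is tipped over (more than 0.7 rad from upright) (angle between any of vial_red, vial_white, vial_green, vial_blue's own z axis and vertical above 0.7 rad).
It fails at once if a vial is dropped (moves faster than 0.6 m/s, a fall of about 20 mm, with no finger on it) ((linear speed of vial_red above 0.6 m/s and contact force between the fingers and vial_red below 0.05 N) or (linear speed of vial_white above 0.6 m/s and contact force between the fingers and vial_white below 0.05 N) or (linear speed of vial_green above 0.6 m/s and contact force between the fingers and vial_green below 0.05 N) or (linear speed of vial_blue above 0.6 m/s and contact force between the fingers and vial_blue below 0.05 N)).
It also fails if it takes over 112 s, if anything falls off the work surface, if the arm or the gripper's body presses on something with over 40 N, if the wrist force passes 120 N, or if a joint passes its speed limit or range.

## Robot

A 6-joint arm with a two-finger parallel gripper is mounted at the origin on a cart in front of the work surface, level with it; the furniture and walls round the work are solid. World frame = base frame: x ahead of the robot, y to its left, z up, the work surface at z = 0. Lengths are in m, angles in rad, forces in N, time in s.
With the tool pointing down it reaches from about 0.35 to 0.975 m from the base axis. Payload 4.9 kg.
Tool frame: the origin (TCP) lies at the very end of the fingers, on their centre line; the grasp point (between the pads) lies ctrl.grip_point_offset behind it (ctrl.grip_point_offset is the distance from the TCP to the grasp point, in m); z points along the fingers, y is the line along which they close (so a half turn about z gives the same grasp; the last joint's range is limited). The gripper opens to 85 mm and grips with 20 to 120 N. Pads are 22 mm wide; open, the fingers measure 114 mm over their backs; the gripper's body (76 mm by 85 mm) begins 54 mm behind the grasp point. The pads swing forward as they close: fully open they stand 13 mm farther back than shut.
Start: joints at [1.104, 0.053, 1.613, -0, 1.476, -0.119], TCP at [0.213, 0.588, 0.231] pointing down, gripper open.
Joint ranges: [-3.01, 3.01], [-1.01, 2.22], [0.06, 2.58], [-1.02, 4.17], [0.09, 2.62], [-3.14, 3.14]. Speed limits (rad/s): [2.57, 2.57, 3.14, 3.14, 3.14, 3.14].

## Interface

Orientations are given as a rotation vector (axis times angle).
In Python, from station import ctrl gives the robot as it stands. The module is installed in compiled form; this text tells all that it offers.
- The arm moves only by the tool drive_tool, never from a script. Its argument "steps" is a list of rows, each an object with "translation": the shift along the tool's x, y, z normalised to -1 to 1, where 1 is 4 cm, a list of three; "angular": the turn, a rotation vector about the tool's x, y, z normalised to -1 to 1, where 1 is 8 degrees, a list of three; "gripper": the opening, from 0 (shut) to 1 (fully open). In form: [{"translation": [dx, dy, dz], "angular": [wx, wy, wz], "gripper": gripper}, ...]. A call has 1 to 8 rows; each row shifts and turns the commanded pose from where the row before left it, along the tool's axes as they then stand; what a row does not reach is not made up. A row lasts 1/8 s, in which the tool goes at most 62.5 mm and 10.7 degrees, less where a joint would pass 70% of its speed; a pose out of reach is approached as far as the arm can. A call with a number of a shift or a turn outside -1 to 1 is refused whole. A call with a gripper value outside its range is refused whole. The fingers move at their own pace and stop on an object; "force" is the grip in N (left out, the last holds). Time passes only in rows, so rows that do not move let the fingers close. It gives the time, the measured TCP pose, the force, the opening and the grip force at its end, in the units of the state.
- ctrl.get_obs(): the state, without advancing time (a new reading comes with each control period).
- ctrl.get_image(name): name is "scene" or "top"; returns a dict with "color" (480x640x3 uint8, red, green, blue), "depth" (480x640 float32, m along the optical axis (not along the pixel's ray), 0 where there is no reading), "fx", "fy", "cx", "cy" (pixels), "R" (3x3) and "t" (3): a world point X has camera coordinates R X + t. Camera axes: x right, y down, z forward; pixel columns grow to the right and rows downward; lengths in m; the calibration is good to about 2 mm. A picture is of the moment at which its call begins.
- ctrl.finish_job(): hands the job in; it is judged then, once.
The state is a dict: "t": time; "q": joint angles; "dq": joint speeds; "effort": joint torques, N m; "tool_pos": TCP position; "tool_rot": TCP orientation; "contact_force": force on the tool from outside, world axes, zero at the start; "wrist_torque": the same for the moment, N m; "opening": finger opening in m; "grip_force": force on a finger pad.
Only numpy, scipy, OpenCV 4.12 (cv2) and the standard library are available. Lean on these libraries where they do the work, as an engineer would, in place of code of your own. Each camera call takes 0.05 s, during which the arm holds its last target. There are 200 camera calls.

## Working session

There is one attempt and no reset: what is moved stays moved. The work goes in short steps, Python scripts to look and compute and a tool call to move; the robot and the scene stay as the last step left them, time stands still between calls to the robot, and variables do not carry over. Pictures are saved under pics/ and viewed, at most 14 in all, crops included, and the job is handed in when it is done.

Besides the shell and the picture viewer there is one more tool, called after ">>>" by a JSON object that holds its "op" and its "data". drive_tool: Moves the arm, as the interface text tells. Its arguments: {"type":"object","properties":{"steps":{"type":"array"},"force":{"type":"number"}},"required":["steps"]}

```bash
mkdir -p pics; python3 - <<'E'
from station import ctrl
import cv2,pickle
print(ctrl.grip_point_offset, ctrl.get_obs())
for n in("scene","top"):
    d=ctrl.get_image(n); pickle.dump(d,open(n+".pkl","wb")); cv2.imwrite(f"pics/{n}0.png",d["color"][:,:,::-1])
    print(n,d["fx"],d["cx"],d["cy"],d["R"],d["t"])
E
```

```text
0.0187 {'t': 0.0, 'q': array([ 1.10400499e+00,  5.33478255e-02,  1.61430470e+00, -1.12081768e-05,
        1.47595271e+00, -1.18987835e-01]), 'dq': array([ 3.53718459e-04,  1.19014428e-03,  7.46098551e-04,  1.44259181e-03,
       -1.10688588e-03, -8.10768619e-05]), 'effort': array([-2.03845440e-03, -3.93674648e+01, -3.70172167e+01, -1.96420269e-04,
        7.01101148e-03, -1.03190101e-05]), 'tool_pos': array([0.21273778, 0.58702596, 0.2300622 ]), 'tool_rot': array([-5.43478355e-01, -3.09364558e+00,  3.03123480e-03]), 'contact_force': array([0.35979674, 0.24927821, 0.58878649]), 'wrist_torque': array([-0.02181494, -0.02665639, -0.00682801]), 'grip_force': 0.0, 'opening': 0.08520077919836874}
scene 467.93000018729293 318.1483531596248 234.43291457951855 [[ 0.69929748 -0.71481003 -0.00544522]
 [-0.53786497 -0.52114452 -0.6626535 ]
 [ 0.47083363  0.46632072 -0.74890632]] [-0.329971    0.31723632  0.62958715]
top 446.5939625001504 319.9066139413972 241.84460977680226 [[-0.01445156 -0.99985016 -0.00952937]
 [-0.99813577  0.01499065 -0.05916296]
 [ 0.05929695  0.00865661 -0.99820285]] [0.05418838 0.52198945 0.94288677]
```

View pics/scene0.png

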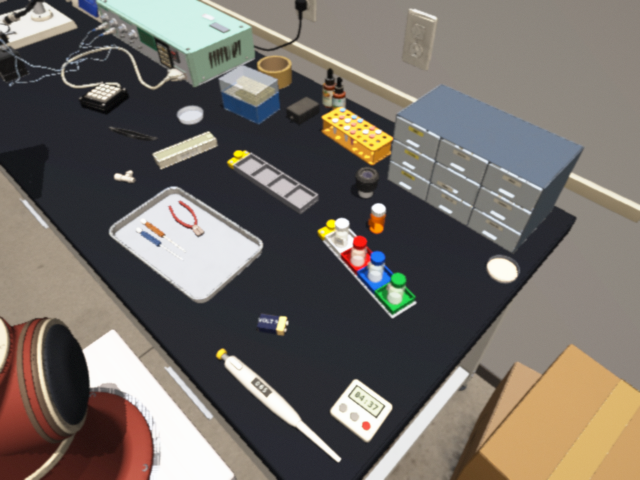

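View pics/top0.png

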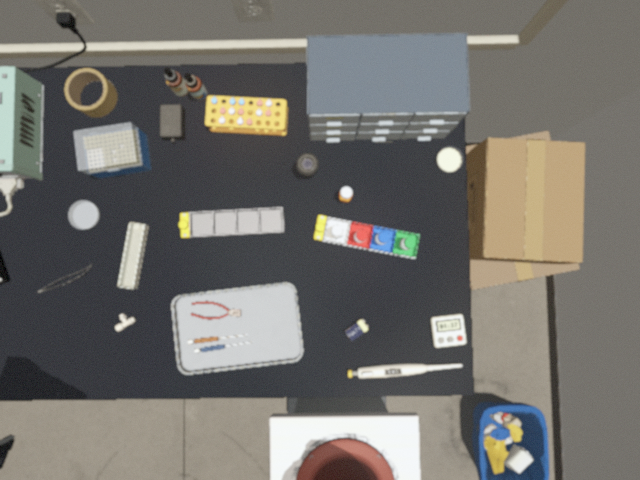

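The old rack, yellow end first, reads white, red, blue and green; in the top view it runs from (320,228) to (406,244). The empty grey rack runs from (185,224) to (283,220) with its yellow end also on the left. The orange vial at (346,193) is a decoy. I'll enlarge both racks to measure them.

```bash
python3 - <<'E'
import cv2,pickle,numpy as np
d=pickle.load(open("top.pkl","rb"));c=d["color"][:,:,::-1]
a=c[208:264,308:428];b=c[196:252,174:294]
cv2.imwrite("pics/crop0.png",cv2.resize(np.vstack([a,b]),None,fx=5,fy=5,interpolation=cv2.INTER_CUBIC))
s=pickle.load(open("scene.pkl","rb"))["color"][:,:,::-1][150:320,220:420]
cv2.imwrite("pics/crop1.png",cv2.resize(s,None,fx=3.5,fy=3.5,interpolation=cv2.INTER_CUBIC))
E
```

```text
(no output)
```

View pics/crop0.png

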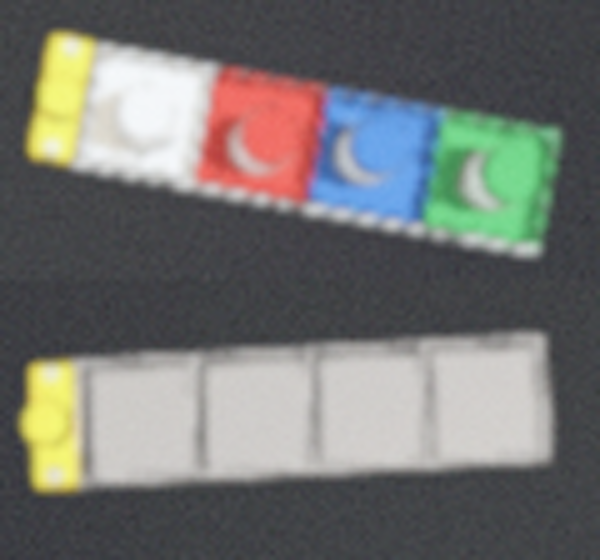

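View pics/crop1.png

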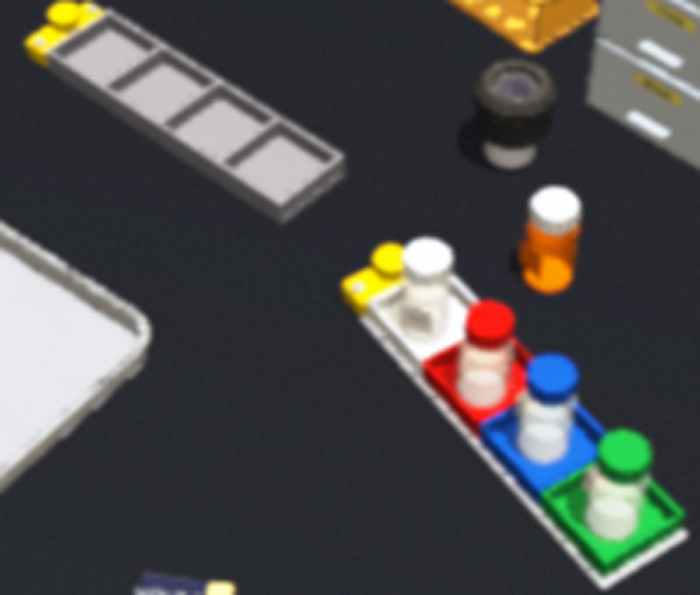

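Caps in the top crop are white (148,118), red (267,133), blue (385,150) and green (507,170). The grey rack's wall-top corners are at right (545,335) and (552,465), and its yellow block's left corners at (28,362) and (32,490). The scene crop confirms the order and shows the orange vial clear of the row.

```bash
cat > h.py <<'E'
import numpy as np,pickle
def ray(d,u,v,z):
    R,t=np.array(d["R"]),np.array(d["t"]); C=-R.T@t
    r=R.T@np.array([(u-d["cx"])/d["fx"],(v-d["cy"])/d["fy"],1]); return C+r*(z-C[2])/r[2]
E
python3 - <<'E'
from h import *
np.set_printoptions(precision=4,suppress=True)
T=pickle.load(open("top.pkl","rb"));S=pickle.load(open("scene.pkl","rb"))
o=lambda x,y,z:ray(T,308+x/5-.4,208+y/5-.4,z)
n=lambda x,y,z:ray(T,174+x/5-.4,140+y/5-.4,z)
s=lambda x,y,z:ray(S,220+x/3.5-.36,150+y/3.5-.36,z)
for k,a,b in[("w",(148,118),(428,256)),("r",(267,133),(490,318)),("b",(385,150),(552,373)),("g",(507,170),(624,449))]:
    print(k,o(*a,.062),s(*b,.062))
print("orange",s(555,203,.06))
print("old knob",o(60,98,.027),"corners TL BL (z.015)",o(50,32,.015),o(28,160,.015),"R top/bot",o(562,128,.018),o(540,257,.003))
print("new knob top",n(45,423,.027),"scene",s(66,12,.027))
print("new corners z.018 TR BR",n(545,335,.018),n(552,465,.018),"TL BL .015",n(28,362,.015),n(32,490,.015))
print("new dividers mid",[n(x,y,.018) for x,y in((203,412),(317,408),(430,405))])
print("scene new corners right far/near",s(344,158,.018),s(283,210,.018))
# depth segmentation
for nm,d in(("T",T),("S",S)):
    R,t=np.array(d["R"]),np.array(d["t"]);v,u=np.mgrid[:480,:640];z=d["depth"]
    P=np.stack([(u-d["cx"])/d["fx"]*z,(v-d["cy"])/d["fy"]*z,z],-1)
    W=(P-t)@R
    np.save(nm+"W.npy",W)
    m=(W[...,2]>.056)&(W[...,2]<.068)&(z>0)
    import cv2
    nn,l,st,c=cv2.connectedComponentsWithStats(m.astype(np.uint8))
    for i in range(1,nn):
        if 15<st[i,4]<400:
            w=W[l==i]; print(nm,st[i,4],w.mean(0),w.min(0)[:2],w.max(0)[:2])
E
```

```text
w [0.5413 0.0104 0.062 ] [0.5433 0.0095 0.062 ]
r [ 0.5344 -0.0381  0.062 ] [ 0.5337 -0.0412  0.062 ]
b [ 0.5267 -0.0861  0.062 ] [ 0.528  -0.0857  0.062 ]
g [ 0.5178 -0.1356  0.062 ] [ 0.5162 -0.1387  0.062 ]
orange [ 0.6201 -0.0119  0.06  ]
old knob [0.5532 0.0466 0.027 ] corners TL BL (z.015) [0.583  0.0506 0.015 ] [0.5278 0.0608 0.015 ] R top/bot [ 0.5379 -0.1679  0.018 ] [ 0.4832 -0.1601  0.003 ]
new knob top [0.5641 0.3386 0.027 ] scene [0.5645 0.3361 0.027 ]
new corners z.018 TR BR [0.5998 0.1257 0.018 ] [0.5436 0.1232 0.018 ] TL BL .015 [0.592  0.3499 0.015 ] [0.5365 0.3479 0.015 ]
new dividers mid [array([0.5688, 0.2733, 0.018 ]), array([0.5698, 0.2242, 0.018 ]), array([0.5703, 0.1755, 0.018 ])]
scene new corners right far/near [0.5981 0.124  0.018 ] [0.5437 0.1191 0.018 ]
T 320 [ 0.9409 -0.5153  0.062 ] [ 0.938  -0.6288] [ 0.9431 -0.4045]
T 145 [ 0.923  -0.3171  0.062 ] [ 0.9205 -0.3679] [ 0.9248 -0.2664]
T 193 [0.9232 0.6403 0.0625] [0.9214 0.5637] [0.9254 0.7184]
T 20 [0.9122 0.5804 0.0628] [0.9099 0.5678] [0.9152 0.5904]
T 381 [0.7742 0.6554 0.0622] [0.6694 0.6502] [0.88
[... 1407 characters left out ...]
0.0614] [0.8401 0.2894] [0.869  0.3205]
S 21 [0.8013 0.0136 0.0636] [ 0.7975 -0.0103] [0.804  0.0398]
S 27 [ 0.8037 -0.0603  0.0613] [ 0.796 -0.081] [ 0.8064 -0.0406]
S 19 [ 0.8043 -0.1002  0.0605] [ 0.8022 -0.1145] [ 0.8069 -0.0858]
S 26 [ 0.8033 -0.1596  0.0615] [ 0.7953 -0.182 ] [ 0.8084 -0.1391]
S 89 [ 0.6211 -0.0117  0.0577] [ 0.6093 -0.0231] [ 0.6333 -0.0001]
S 134 [0.5414 0.0075 0.0619] [ 0.53   -0.0037] [0.5549 0.0204]
S 143 [ 0.5311 -0.0432  0.0619] [ 0.52   -0.0541] [ 0.5447 -0.0306]
S 156 [ 0.5257 -0.0875  0.0619] [ 0.5141 -0.0994] [ 0.5381 -0.0756]
S 170 [ 0.5138 -0.1409  0.0619] [ 0.5032 -0.1519] [ 0.5286 -0.127 ]
S 291 [ 0.0491 -0.0425  0.0621] [ 0.0235 -0.0644] [0.0688 0.0116]
```

```bash
python3 - <<'E'
from h import *
import cv2
from scipy.optimize import minimize
np.set_printoptions(precision=4,suppress=True)
for nm in"TS":
    W=np.load(nm+"W.npy").reshape(-1,3)
    b=(W[:,0]>.5)&(W[:,0]<.64)&(W[:,1]>.09)&(W[:,1]<.38)&(W[:,2]>.003)&(W[:,2]<.035)
    P=W[b]; r=cv2.minAreaRect(P[:,:2].astype(np.float32)*1000); print(nm,len(P),r)
    Q=P[:,:2]
    # template: floor pixels inside, walls between
    fl=P[:,2]<.009; wl=(P[:,2]>.014)&(P[:,2]<.021)
    def cost(p,full=False):
        c,s=np.cos(p[2]),np.sin(p[2]); d=Q-p[:2]; x=d[:,0]*c+d[:,1]*s; y=-d[:,0]*s+d[:,1]*c
        ins=np.zeros(len(Q),bool)
        for yc in(75,25,-25,-75): ins|=(abs(x)<.024)&(abs(y-yc/1e3)<.0235)
        out=(abs(x)>.028)|(y<-.105)|(y>.123)
        return (fl&~ins).sum()+(wl&ins&(y<.1)).sum()+2*out.sum()
    best=min((cost((x,y,a)),x,y,a) for x in np.arange(.56,.577,.001) for y in np.arange(.218,.234,.001) for a in np.arange(-.02,.09,.01))
    print(best)
from station import ctrl
from scipy.spatial.transform import Rotation as Ro
print(Ro.from_rotvec(ctrl.get_obs()["tool_rot"]).as_matrix())
E
```

```text
T 2296 ((570.0457153320312, 235.6401824951172), (284.2224426269531, 136.07435607910156), 89.15550231933594)
(np.int64(408), np.float64(0.5700000000000001), np.float64(0.228), np.float64(0.039999999999999994))
S 2327 ((569.6075439453125, 234.63644409179688), (137.69984436035156, 288.3326416015625), 0.15026600658893585)
(np.int64(771), np.float64(0.5680000000000001), np.float64(0.224), np.float64(0.039999999999999994))
[[-0.9401  0.3408 -0.0008]
 [ 0.3408  0.9401 -0.0017]
 [ 0.0002 -0.0018 -1.    ]]
```

```bash
cat >> h.py <<'E'
from scipy.spatial.transform import Rotation as Ro
def plan(x,y,z,yaw,n,p=None,R=None):
    """tool-frame rows from current (or given) pose to tool-down pose with tool y at yaw (deg)"""
    if p is None:
        from station import ctrl
        o=ctrl.get_obs(); p=o["tool_pos"]; R=Ro.from_rotvec(o["tool_rot"])
    c,s=np.cos(np.radians(yaw)),np.sin(np.radians(yaw))
    G=Ro.from_matrix(np.array([[-s,c,0],[c,s,0],[0,0,-1]]).T.copy()) if 0 else Ro.from_matrix(np.column_stack([[-s,c,0],[c,s,0],[0,0,-1]]))
    w=(R.inv()*G).as_rotvec(); tgt=np.array([x,y,z])
    for i in range(n):
        d=(tgt-p)/(n-i); t=np.round(R.inv().apply(d)/.04,2); a=np.round(np.degrees((R.inv()*G).as_rotvec()/(n-i))/8,2)
        print(i,list(map(float,t)),list(map(float,a)))
        p=p+R.apply(t*.04); R=R*Ro.from_rotvec(np.radians(a*8))
    return p,R
E
python3 -c "
from h import *
plan(.5425,.010,.13,-11.5,20)"
```

```text
0 [-0.63, -0.54, 0.13] [-0.0, 0.0, 0.51]
1 [-0.67, -0.49, 0.13] [-0.0, 0.0, 0.51]
2 [-0.7, -0.44, 0.13] [-0.0, 0.0, 0.51]
3 [-0.73, -0.39, 0.13] [-0.0, 0.0, 0.51]
4 [-0.76, -0.34, 0.13] [-0.0, 0.0, 0.51]
5 [-0.78, -0.28, 0.12] [-0.0, 0.0, 0.51]
6 [-0.8, -0.23, 0.13] [-0.0, 0.0, 0.51]
7 [-0.81, -0.17, 0.12] [-0.0, 0.0, 0.51]
8 [-0.82, -0.11, 0.13] [-0.0, 0.0, 0.51]
9 [-0.83, -0.05, 0.12] [-0.0, 0.0, 0.51]
10 [-0.83, 0.01, 0.13] [-0.0, 0.0, 0.51]
11 [-0.83, 0.07, 0.12] [-0.0, 0.0, 0.51]
12 [-0.82, 0.12, 0.13] [-0.0, 0.0, 0.51]
13 [-0.81, 0.18, 0.12] [-0.0, 0.0, 0.51]
14 [-0.8, 0.24, 0.13] [-0.0, 0.0, 0.51]
15 [-0.78, 0.3, 0.12] [-0.0, 0.0, 0.51]
16 [-0.75, 0.35, 0.13] [-0.0, 0.0, 0.51]
17 [-0.73, 0.41, 0.12] [-0.0, 0.0, 0.51]
18 [-0.7, 0.45, 0.13] [-0.0, 0.01, 0.51]
19 [-0.66, 0.51, 0.12] [-0.0, 0.0, 0.51]
```

>>> {"op": "drive_tool", "data": {"steps": [{"translation":[-0.63,-0.54,0.13],"angular":[0,0,0.51],"gripper":0.6},{"translation":[-0.67,-0.49,0.13],"angular":[0,0,0.51],"gripper":0.6},{"translation":[-0.7,-0.44,0.13],"angular":[0,0,0.51],"gripper":0.6},{"translation":[-0.73,-0.39,0.13],"angular":[0,0,0.51],"gripper":0.6},{"translation":[-0.76,-0.34,0.13],"angular":[0,0,0.51],"gripper":0.6},{"translation":[-0.78,-0.28,0.12],"angular":[0,0,0.51],"gripper":0.6},{"translation":[-0.8,-0.23,0.13],"angular":[0,0,0.51],"gripper":0.6},{"translation":[-0.81,-0.17,0.12],"angular":[0,0,0.51],"gripper":0.6}], "force": 30}}

```text
t: 1.1
tool_pos: [0.3446, 0.3558, 0.1898]
tool_rot: [-1.394, -2.815, 0.001]
contact_force: [0.8, 0.5, -0.7]
opening: 0.0512
grip_force: 0.0
```

>>> {"op": "drive_tool", "data": {"steps": [{"translation":[-0.82,-0.11,0.13],"angular":[0,0,0.51],"gripper":0.6},{"translation":[-0.83,-0.05,0.12],"angular":[0,0,0.51],"gripper":0.6},{"translation":[-0.83,0.01,0.13],"angular":[0,0,0.51],"gripper":0.6},{"translation":[-0.83,0.07,0.12],"angular":[0,0,0.51],"gripper":0.6},{"translation":[-0.82,0.12,0.13],"angular":[0,0,0.51],"gripper":0.6},{"translation":[-0.81,0.18,0.12],"angular":[0,0,0.51],"gripper":0.6},{"translation":[-0.8,0.24,0.13],"angular":[0,0,0.51],"gripper":0.6},{"translation":[-0.78,0.3,0.12],"angular":[0,0,0.51],"gripper":0.6}]}}

```text
t: 2.1
tool_pos: [0.4767, 0.125, 0.1498]
tool_rot: [-2.129, -2.309, 0.001]
contact_force: [-0.2, 0.5, -0.6]
opening: 0.0511
grip_force: 0.0
```

>>> {"op": "drive_tool", "data": {"steps": [{"translation":[-0.75,0.35,0.13],"angular":[0,0,0.51],"gripper":0.6},{"translation":[-0.73,0.41,0.12],"angular":[0,0,0.51],"gripper":0.6},{"translation":[-0.7,0.45,0.13],"angular":[0,0,0.51],"gripper":0.6},{"translation":[-0.66,0.51,0.12],"angular":[0,0,0.51],"gripper":0.6},{"translation":[0,0,0],"angular":[0,0,0],"gripper":0.6}]}}

```text
t: 2.72
tool_pos: [0.5431, 0.0091, 0.1296]
tool_rot: [-2.435, -1.983, 0.002]
contact_force: [-0.3, -0.6, -1.1]
opening: 0.0515
grip_force: 0.0
```

```bash
python3 -c "
from h import *
plan(.5425,.010,.022,-11.5,5)
from station import ctrl;import cv2
for n in('scene','top'):
    d=ctrl.get_image(n); cv2.imwrite('pics/%s1.png'%n,cv2.resize(d['color'][140:320,240:440,::-1],None,fx=3,fy=3))"
```

```text
0 [0.0, -0.0, 0.54] [-0.0, 0.0, -0.0]
1 [0.01, -0.0, 0.54] [-0.0, 0.0, -0.01]
2 [0.0, -0.0, 0.54] [-0.0, 0.0, -0.0]
3 [0.01, -0.01, 0.54] [-0.01, 0.0, -0.01]
4 [0.0, -0.01, 0.53] [-0.0, 0.0, -0.0]
```

View pics/scene1.png

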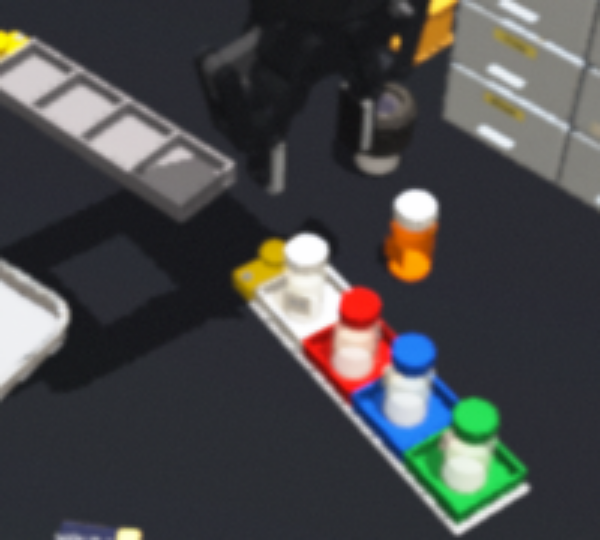

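The gripper is above the white vial. Its fingertips at (272,185) and (368,140) straddle the row, and the orange vial is clear of them. Next I descend and grip.

>>> {"op": "drive_tool", "data": {"steps": [{"translation":[0,0,0.54],"angular":[0,0,0],"gripper":0.6},{"translation":[0.01,0,0.54],"angular":[0,0,0],"gripper":0.6},{"translation":[0,0,0.54],"angular":[0,0,0],"gripper":0.6},{"translation":[0.01,-0.01,0.54],"angular":[0,0,0],"gripper":0.6},{"translation":[0,-0.01,0.53],"angular":[0,0,0],"gripper":0.6},{"translation":[0,0,0],"angular":[0,0,0],"gripper":0.6}]}}

```text
t: 3.58
tool_pos: [0.5401, 0.0127, 0.0211]
tool_rot: [-2.429, -1.987, 0.005]
contact_force: [0.4, -0.3, 1.1]
opening: 0.0509
grip_force: 0.0
```

>>> {"op": "drive_tool", "data": {"steps": [{"translation":[0,0,0],"angular":[0,0,0],"gripper":0.4},{"translation":[0,0,0],"angular":[0,0,0],"gripper":0.25},{"translation":[0,0,0],"angular":[0,0,0],"gripper":0.25},{"translation":[0,0,0],"angular":[0,0,0],"gripper":0.25},{"translation":[0,0,0],"angular":[0,0,0],"gripper":0.2},{"translation":[0,0,0],"angular":[0,0,0],"gripper":0.2}], "force": 25}}

```text
t: 4.32
tool_pos: [0.5434, 0.0115, 0.0243]
tool_rot: [2.433, 1.986, 0.003]
contact_force: [-0.3, 1.4, 5.6]
opening: 0.026
grip_force: 25.0
```

```bash
python3 -c "
from h import *
p,R=plan(.5425,.010,.12,-11.5,4)
plan(.5717,.151,.12,2,6,p,R)
from station import ctrl;import cv2
for n in('scene',):
    d=ctrl.get_image(n); cv2.imwrite('pics/%s2.png'%n,cv2.resize(d['color'][140:320,240:440,::-1],None,fx=3,fy=3))"
```

```text
0 [-0.01, -0.0, -0.6] [0.0, -0.0, -0.0]
1 [-0.01, -0.0, -0.6] [0.0, -0.0, -0.0]
2 [-0.01, -0.01, -0.6] [0.01, -0.0, -0.0]
3 [-0.01, -0.0, -0.59] [0.0, -0.0, -0.0]
0 [0.6, 0.0, 0.0] [0.0, -0.0, -0.28]
1 [0.6, 0.03, 0.0] [0.0, -0.0, -0.28]
2 [0.6, 0.05, 0.0] [0.0, -0.0, -0.28]
3 [0.59, 0.07, 0.0] [0.0, -0.0, -0.28]
4 [0.59, 0.09, 0.0] [0.0, -0.0, -0.29]
5 [0.59, 0.12, 0.0] [0.0, -0.0, -0.28]
```

View pics/scene2.png

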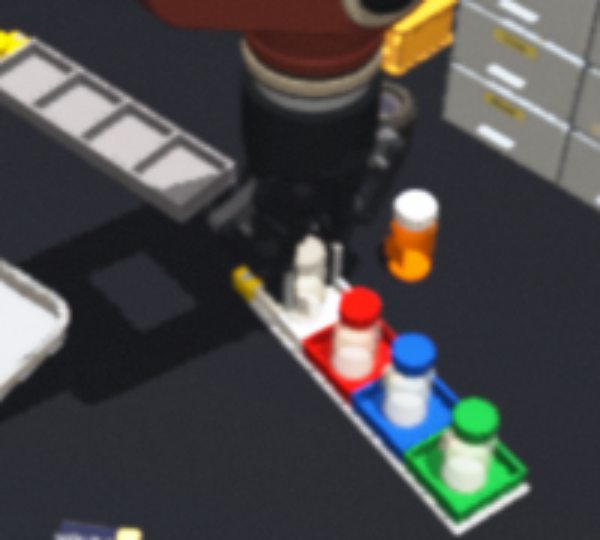

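The white vial is between the pads (opening 26 mm, 25 N) and the red one is undisturbed. There was slight upward contact, probably fingertips on the wall, so I'll grip higher next time. I lift and carry.

>>> {"op": "drive_tool", "data": {"steps": [{"translation":[0,0,-0.3],"angular":[0,0,0],"gripper":0.2},{"translation":[0,0,-0.6],"angular":[0,0,0],"gripper":0.2},{"translation":[0,0,-0.6],"angular":[0,0,0],"gripper":0.2},{"translation":[0,0,-0.6],"angular":[0,0,0],"gripper":0.2},{"translation":[0,0,-0.3],"angular":[0,0,0],"gripper":0.2},{"translation":[0,0,0],"angular":[0,0,0],"gripper":0.2}]}}

```text
t: 5.12
tool_pos: [0.5429, 0.0114, 0.1198]
tool_rot: [2.432, 1.986, 0.002]
contact_force: [0.2, 0.7, -0.2]
opening: 0.0257
grip_force: 24.7
```

>>> {"op": "drive_tool", "data": {"steps": [{"translation":[0.4,0,0],"angular":[0,0,-0.28],"gripper":0.2},{"translation":[0.6,0.03,0],"angular":[0,0,-0.28],"gripper":0.2},{"translation":[0.6,0.05,0],"angular":[0,0,-0.28],"gripper":0.2},{"translation":[0.6,0.06,0],"angular":[0,0,-0.28],"gripper":0.2},{"translation":[0.6,0.08,0],"angular":[0,0,-0.29],"gripper":0.2},{"translation":[0.5,0.1,0],"angular":[0,0,-0.28],"gripper":0.2},{"translation":[0.27,0.04,0],"angular":[0,0,0],"gripper":0.2},{"translation":[0,0,0],"angular":[0,0,0],"gripper":0.2}]}}

```text
t: 6.12
tool_pos: [0.5693, 0.1532, 0.1185]
tool_rot: [-2.181, -2.261, 0.001]
contact_force: [-0.8, -1.0, 0.0]
opening: 0.0257
grip_force: 24.7
```

```bash
python3 -c "
from h import *
plan(.5717,.151,.026,2,5)
from station import ctrl;import cv2
for n in('scene',):
    d=ctrl.get_image(n); cv2.imwrite('pics/%s3.png'%n,cv2.resize(d['color'][100:280,220:420,::-1],None,fx=3,fy=3))"
```

```text
0 [-0.01, 0.01, 0.46] [-0.0, 0.0, 0.0]
1 [-0.01, 0.01, 0.46] [-0.0, 0.0, 0.0]
2 [-0.01, 0.01, 0.46] [-0.0, 0.0, 0.0]
3 [-0.01, 0.01, 0.47] [-0.0, 0.0, 0.0]
4 [-0.02, 0.02, 0.46] [-0.01, 0.0, 0.01]
```

View pics/scene3.png

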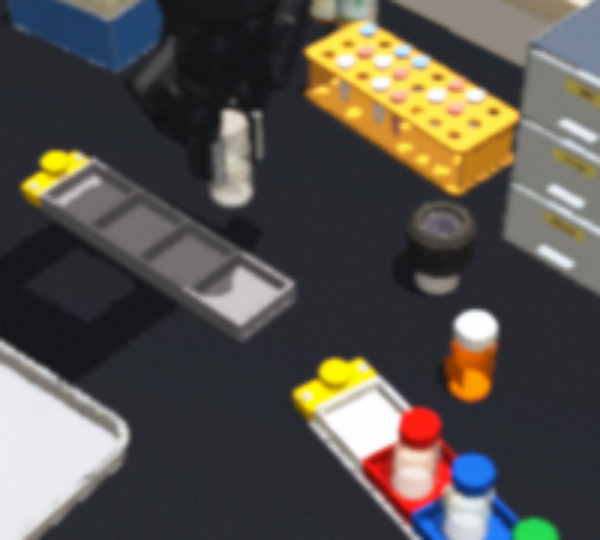

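The white vial hangs upright in the grip, and the old white holder is empty. I lower it into the far compartment and release.

>>> {"op": "drive_tool", "data": {"steps": [{"translation":[-0.02,0.02,0.5],"angular":[0,0,0],"gripper":0.2},{"translation":[-0.02,0.02,0.6],"angular":[0,0,0],"gripper":0.2},{"translation":[-0.01,0.01,0.6],"angular":[0,0,0],"gripper":0.2},{"translation":[-0.01,0.01,0.4],"angular":[0,0,0],"gripper":0.2},{"translation":[0,0,0.15],"angular":[0,0,0],"gripper":0.2},{"translation":[0,0,0.05],"angular":[0,0,0],"gripper":0.2},{"translation":[0,0,0],"angular":[0,0,0],"gripper":0.2}]}}

```text
t: 7.05
tool_pos: [0.5727, 0.1503, 0.0277]
tool_rot: [2.182, 2.259, 0.002]
contact_force: [-1.1, -0.4, -0.1]
opening: 0.0256
grip_force: 24.7
```

>>> {"op": "drive_tool", "data": {"steps": [{"translation":[0,0,0.04],"angular":[0,0,0],"gripper":0.2},{"translation":[0,0,0.03],"angular":[0,0,0],"gripper":0.2},{"translation":[0,0,0],"angular":[0,0,0],"gripper":0.2}]}}

```text
t: 7.42
tool_pos: [0.5723, 0.1503, 0.0244]
tool_rot: [2.182, 2.259, 0.001]
contact_force: [0.6, 0.7, 0.1]
opening: 0.0258
grip_force: 24.8
```

>>> {"op": "drive_tool", "data": {"steps": [{"translation":[0,0,0.04],"angular":[0,0,0],"gripper":0.2},{"translation":[0,0,0],"angular":[0,0,0],"gripper":0.2}]}}

```text
t: 7.68
tool_pos: [0.5724, 0.1504, 0.0243]
tool_rot: [2.182, 2.26, -0.0]
contact_force: [-3.7, -1.3, 9.0]
opening: 0.0254
grip_force: 25.4
```

Firm contact with the floor. Release and lift.

>>> {"op": "drive_tool", "data": {"steps": [{"translation":[0,0,-0.02],"angular":[0,0,0],"gripper":0.3},{"translation":[0,0,0],"angular":[0,0,0],"gripper":0.4},{"translation":[0,0,0],"angular":[0,0,0],"gripper":0.5},{"translation":[0,0,0],"angular":[0,0,0],"gripper":0.6},{"translation":[0,0,0],"angular":[0,0,0],"gripper":0.6},{"translation":[0,0,-0.6],"angular":[0,0,0],"gripper":0.6},{"translation":[0,0,-0.9],"angular":[0,0,0],"gripper":0.6},{"translation":[0,0,-0.9],"angular":[0,0,0],"gripper":0.6}]}}

```text
t: 8.68
tool_pos: [0.5717, 0.1502, 0.1199]
tool_rot: [-2.182, -2.259, 0.001]
contact_force: [1.0, 0.3, 1.1]
opening: 0.0511
grip_force: 0.0
```

```bash
python3 -c "
from h import *
p,R=plan(.533,-.041,.13,-11.5,7)
plan(.533,-.041,.026,-11.5,5,p,R)"
```

```text
0 [-0.68, -0.16, -0.04] [-0.0, 0.0, 0.24]
1 [-0.68, -0.14, -0.04] [-0.0, 0.0, 0.24]
2 [-0.69, -0.12, -0.03] [-0.0, 0.0, 0.24]
3 [-0.69, -0.09, -0.04] [-0.0, 0.0, 0.24]
4 [-0.69, -0.07, -0.03] [-0.0, 0.0, 0.24]
5 [-0.7, -0.05, -0.04] [-0.0, 0.0, 0.24]
6 [-0.69, -0.02, -0.03] [-0.01, 0.0, 0.25]
0 [-0.0, -0.0, 0.52] [0.0, 0.0, -0.0]
1 [-0.0, -0.0, 0.52] [0.0, 0.0, -0.0]
2 [-0.0, -0.0, 0.52] [0.0, 0.0, -0.0]
3 [-0.0, -0.0, 0.52] [0.0, 0.0, -0.0]
4 [-0.0, -0.0, 0.52] [0.0, 0.0, -0.0]
```

>>> {"op": "drive_tool", "data": {"steps": [{"translation":[-0.68,-0.16,-0.04],"angular":[0,0,0.24],"gripper":0.6},{"translation":[-0.68,-0.14,-0.04],"angular":[0,0,0.24],"gripper":0.6},{"translation":[-0.69,-0.12,-0.03],"angular":[0,0,0.24],"gripper":0.6},{"translation":[-0.69,-0.09,-0.04],"angular":[0,0,0.24],"gripper":0.6},{"translation":[-0.69,-0.07,-0.03],"angular":[0,0,0.24],"gripper":0.6},{"translation":[-0.7,-0.05,-0.04],"angular":[0,0,0.24],"gripper":0.6},{"translation":[-0.69,-0.02,-0.03],"angular":[0,0,0.25],"gripper":0.6},{"translation":[0,0,0],"angular":[0,0,0],"gripper":0.6}]}}

```text
t: 9.68
tool_pos: [0.5332, -0.042, 0.1294]
tool_rot: [2.436, 1.984, 0.0]
contact_force: [0.0, 0.9, 0.4]
opening: 0.0513
grip_force: 0.0
```

```bash
python3 -c "
from h import *
plan(.533,-.041,.026,-11.5,5)
from station import ctrl;import cv2
d=ctrl.get_image('scene'); cv2.imwrite('pics/scene4.png',cv2.resize(d['color'][140:320,220:420,::-1],None,fx=3,fy=3))"
```

```text
0 [0.0, -0.0, 0.52] [0.0, 0.0, -0.0]
1 [0.01, -0.0, 0.52] [0.0, 0.0, -0.01]
2 [0.0, -0.0, 0.51] [0.0, 0.0, -0.0]
3 [0.01, -0.01, 0.52] [0.0, 0.0, -0.01]
4 [0.0, -0.0, 0.51] [0.0, 0.0, -0.0]
```

View pics/scene4.png

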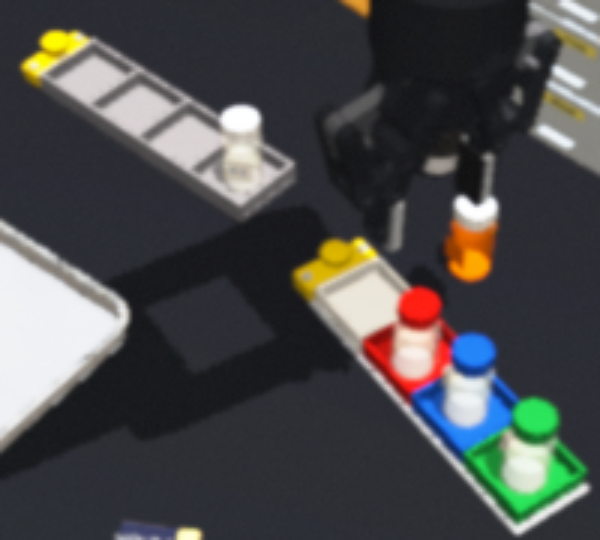

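The white vial stands upright at (240,150) in the far compartment, and the gripper is aligned over the red vial. I descend, grip and lift.

>>> {"op": "drive_tool", "data": {"steps": [{"translation":[0,0,0.52],"angular":[0,0,0],"gripper":0.6},{"translation":[0.01,0,0.52],"angular":[0,0,0],"gripper":0.6},{"translation":[0,0,0.51],"angular":[0,0,0],"gripper":0.6},{"translation":[0.01,-0.01,0.52],"angular":[0,0,0],"gripper":0.6},{"translation":[0,0,0.51],"angular":[0,0,0],"gripper":0.5},{"translation":[0,0,0],"angular":[0,0,0],"gripper":0.4},{"translation":[0,0,0],"angular":[0,0,0],"gripper":0.25},{"translation":[0,0,0],"angular":[0,0,0],"gripper":0.25}]}}

```text
t: 10.72
tool_pos: [0.534, -0.0399, 0.0273]
tool_rot: [2.432, 1.987, 0.002]
contact_force: [-0.7, -0.5, -0.1]
opening: 0.0257
grip_force: 26.3
```

>>> {"op": "drive_tool", "data": {"steps": [{"translation":[0,0,0],"angular":[0,0,0],"gripper":0.2},{"translation":[0,0,0],"angular":[0,0,0],"gripper":0.2},{"translation":[0,0,0],"angular":[0,0,0],"gripper":0.2}]}}

```text
t: 11.1
tool_pos: [0.5332, -0.04, 0.0262]
tool_rot: [2.433, 1.987, 0.0]
contact_force: [-0.6, -0.6, 0.4]
opening: 0.0254
grip_force: 26.3
```

>>> {"op": "drive_tool", "data": {"steps": [{"translation":[0,0,-0.3],"angular":[0,0,0],"gripper":0.2},{"translation":[0,0,-0.6],"angular":[0,0,0],"gripper":0.2},{"translation":[0,0,-0.6],"angular":[0,0,0],"gripper":0.2},{"translation":[0,0,-0.6],"angular":[0,0,0],"gripper":0.2},{"translation":[0,0,-0.3],"angular":[0,0,0],"gripper":0.2},{"translation":[0,0,0],"angular":[0,0,0],"gripper":0.2}]}}

```text
t: 11.85
tool_pos: [0.5338, -0.0401, 0.1234]
tool_rot: [2.432, 1.986, 0.002]
contact_force: [-0.9, -0.1, 0.5]
opening: 0.0255
grip_force: 26.3
```

```bash
python3 -c "
from h import *
plan(.5705,.2005,.122,2,9)"
```

```text
0 [0.68, -0.03, 0.0] [0.0, 0.0, -0.19]
1 [0.68, -0.02, 0.0] [0.0, 0.0, -0.19]
2 [0.67, 0.0, 0.0] [0.0, 0.0, -0.19]
3 [0.68, 0.02, 0.01] [0.0, 0.0, -0.19]
4 [0.67, 0.04, 0.0] [0.0, 0.0, -0.19]
5 [0.67, 0.06, 0.01] [0.0, 0.0, -0.19]
6 [0.67, 0.07, 0.0] [0.01, 0.0, -0.18]
7 [0.67, 0.09, 0.01] [0.0, 0.0, -0.19]
8 [0.67, 0.11, 0.0] [0.01, 0.0, -0.18]
```

>>> {"op": "drive_tool", "data": {"steps": [{"translation":[0.4,-0.03,0],"angular":[0,0,-0.19],"gripper":0.2},{"translation":[0.68,-0.02,0],"angular":[0,0,-0.19],"gripper":0.2},{"translation":[0.67,0,0],"angular":[0,0,-0.19],"gripper":0.2},{"translation":[0.68,0.02,0.01],"angular":[0,0,-0.19],"gripper":0.2},{"translation":[0.67,0.04,0],"angular":[0,0,-0.19],"gripper":0.2},{"translation":[0.67,0.06,0.01],"angular":[0,0,-0.19],"gripper":0.2},{"translation":[0.67,0.07,0],"angular":[0,0,-0.18],"gripper":0.2},{"translation":[0.67,0.09,0.01],"angular":[0,0,-0.19],"gripper":0.2}]}}

```text
t: 12.85
tool_pos: [0.5623, 0.1646, 0.1192]
tool_rot: [-2.207, -2.233, 0.003]
contact_force: [0.3, 0.3, -0.6]
opening: 0.0256
grip_force: 26.3
```

>>> {"op": "drive_tool", "data": {"steps": [{"translation":[0.6,0.11,0],"angular":[0,0,-0.18],"gripper":0.2},{"translation":[0.35,0,0],"angular":[0,0,0],"gripper":0.2},{"translation":[0,0,0],"angular":[0,0,0],"gripper":0.2},{"translation":[0,0,0],"angular":[0,0,0],"gripper":0.2}]}}

```text
t: 13.35
tool_pos: [0.5668, 0.2004, 0.1205]
tool_rot: [-2.183, -2.259, 0.001]
contact_force: [-1.0, 0.3, -0.0]
opening: 0.0257
grip_force: 26.3
```

```bash
python3 -c "
from h import *
plan(.5705,.2005,.028,2,5)"
```

```text
0 [0.0, 0.02, 0.46] [-0.0, 0.0, -0.0]
1 [0.0, 0.02, 0.46] [-0.0, 0.0, -0.0]
2 [0.0, 0.02, 0.46] [-0.0, 0.0, -0.0]
3 [0.0, 0.02, 0.47] [-0.0, 0.0, -0.0]
4 [0.0, 0.02, 0.46] [-0.01, 0.0, -0.0]
```

>>> {"op": "drive_tool", "data": {"steps": [{"translation":[0,0.02,0.6],"angular":[0,0,0],"gripper":0.2},{"translation":[0,0.02,0.7],"angular":[0,0,0],"gripper":0.2},{"translation":[0,0.02,0.6],"angular":[0,0,0],"gripper":0.2},{"translation":[0,0.02,0.3],"angular":[0,0,0],"gripper":0.2},{"translation":[0,0,0.1],"angular":[0,0,0],"gripper":0.2},{"translation":[0,0,0.04],"angular":[0,0,0],"gripper":0.2},{"translation":[0,0,0],"angular":[0,0,0],"gripper":0.2}]}}

```text
t: 14.22
tool_pos: [0.571, 0.201, 0.0283]
tool_rot: [2.182, 2.259, 0.002]
contact_force: [-0.2, -0.2, -0.6]
opening: 0.026
grip_force: 26.3
```

>>> {"op": "drive_tool", "data": {"steps": [{"translation":[0,0,0.03],"angular":[0,0,0],"gripper":0.2},{"translation":[0,0,0],"angular":[0,0,0],"gripper":0.2}]}}

```text
t: 14.48
tool_pos: [0.5705, 0.201, 0.0264]
tool_rot: [2.182, 2.26, 0.001]
contact_force: [0.7, 0.7, -1.6]
opening: 0.0255
grip_force: 26.3
```

>>> {"op": "drive_tool", "data": {"steps": [{"translation":[0,0,0.03],"angular":[0,0,0],"gripper":0.2},{"translation":[0,0,0],"angular":[0,0,0],"gripper":0.2}]}}

```text
t: 14.72
tool_pos: [0.5707, 0.2011, 0.0258]
tool_rot: [2.182, 2.26, 0.001]
contact_force: [-2.5, -0.2, 4.6]
opening: 0.0257
grip_force: 26.7
```

Contact made. I release, lift and move over blue.

>>> {"op": "drive_tool", "data": {"steps": [{"translation":[0,0,-0.01],"angular":[0,0,0],"gripper":0.3},{"translation":[0,0,0],"angular":[0,0,0],"gripper":0.4},{"translation":[0,0,0],"angular":[0,0,0],"gripper":0.5},{"translation":[0,0,0],"angular":[0,0,0],"gripper":0.6},{"translation":[0,0,-0.6],"angular":[0,0,0],"gripper":0.6},{"translation":[0,0,-0.9],"angular":[0,0,0],"gripper":0.6},{"translation":[0,0,-0.9],"angular":[0,0,0],"gripper":0.6},{"translation":[0,0,0],"angular":[0,0,0],"gripper":0.6}]}}

```text
t: 15.72
tool_pos: [0.5729, 0.2015, 0.1254]
tool_rot: [2.179, 2.257, 0.01]
contact_force: [0.2, -0.1, 0.2]
opening: 0.051
grip_force: 0.0
```

```bash
python3 -c "
from h import *
p,R=plan(.5273,-.0855,.13,-11.5,10)"
```

```text
0 [-0.71, -0.14, -0.01] [0.01, -0.0, 0.17]
1 [-0.72, -0.12, -0.01] [0.0, -0.0, 0.17]
2 [-0.72, -0.1, -0.01] [0.01, -0.0, 0.17]
3 [-0.72, -0.09, -0.01] [0.0, -0.0, 0.17]
4 [-0.72, -0.07, -0.02] [0.01, -0.0, 0.17]
5 [-0.72, -0.05, -0.01] [0.0, -0.0, 0.17]
6 [-0.73, -0.04, -0.02] [0.01, -0.0, 0.17]
7 [-0.73, -0.02, -0.01] [0.0, -0.01, 0.17]
8 [-0.73, -0.0, -0.01] [0.01, -0.0, 0.16]
9 [-0.72, 0.01, -0.02] [0.0, -0.01, 0.17]
```

>>> {"op": "drive_tool", "data": {"steps": [{"translation":[-0.71,-0.14,-0.01],"angular":[0,0,0.17],"gripper":0.6},{"translation":[-0.72,-0.12,-0.01],"angular":[0,0,0.17],"gripper":0.6},{"translation":[-0.72,-0.1,-0.01],"angular":[0,0,0.17],"gripper":0.6},{"translation":[-0.72,-0.09,-0.01],"angular":[0,0,0.17],"gripper":0.6},{"translation":[-0.72,-0.07,-0.02],"angular":[0,0,0.17],"gripper":0.6},{"translation":[-0.72,-0.05,-0.01],"angular":[0,0,0.17],"gripper":0.6},{"translation":[-0.73,-0.04,-0.02],"angular":[0,0,0.17],"gripper":0.6},{"translation":[-0.73,-0.02,-0.01],"angular":[0,0,0.17],"gripper":0.6}]}}

```text
t: 16.73
tool_pos: [0.5329, -0.0295, 0.1237]
tool_rot: [-2.386, -2.041, 0.002]
contact_force: [-0.4, -0.0, -0.0]
opening: 0.0512
grip_force: 0.0
```

>>> {"op": "drive_tool", "data": {"steps": [{"translation":[-0.73,0,-0.01],"angular":[0,0,0.16],"gripper":0.6},{"translation":[-0.72,0.01,-0.02],"angular":[0,0,0.17],"gripper":0.6},{"translation":[0,0,0],"angular":[0,0,0],"gripper":0.6},{"translation":[0,0,0],"angular":[0,0,0],"gripper":0.6}]}}

```text
t: 17.23
tool_pos: [0.5243, -0.0854, 0.1255]
tool_rot: [-2.432, -1.986, 0.001]
contact_force: [-0.4, 0.1, 0.2]
opening: 0.0512
grip_force: 0.0
```

```bash
python3 -c "
from h import *
plan(.5273,-.0855,.026,-11.5,5)
from station import ctrl;import cv2
d=ctrl.get_image('scene'); cv2.imwrite('pics/scene5.png',cv2.resize(d['color'][140:320,220:420,::-1],None,fx=3,fy=3))"
```

```text
0 [0.0, 0.02, 0.5] [-0.0, -0.0, -0.0]
1 [0.0, 0.01, 0.5] [-0.0, -0.0, -0.0]
2 [0.0, 0.02, 0.5] [-0.0, -0.0, -0.0]
3 [0.01, 0.01, 0.49] [-0.01, -0.0, -0.0]
4 [0.0, 0.02, 0.5] [-0.0, -0.0, -0.0]
```

View pics/scene5.png

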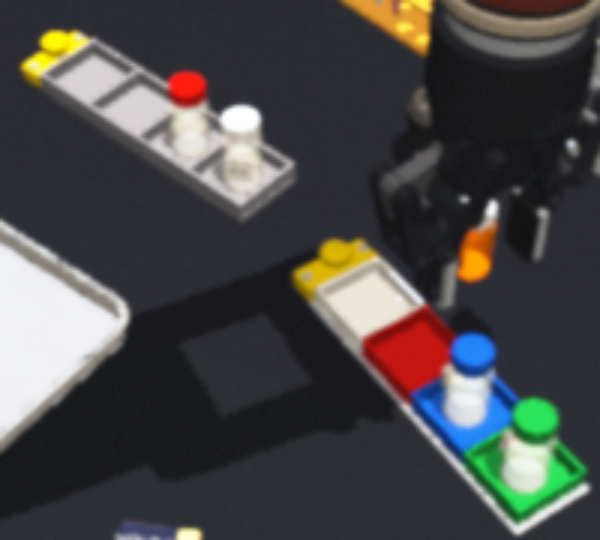

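The white (240,150) and red (188,115) vials stand upright in their compartments. Blue is next.

>>> {"op": "drive_tool", "data": {"steps": [{"translation":[0,0.02,0.5],"angular":[0,0,0],"gripper":0.6},{"translation":[0,0.02,0.5],"angular":[0,0,0],"gripper":0.6},{"translation":[0,0.01,0.5],"angular":[0,0,0],"gripper":0.6},{"translation":[0,0.01,0.49],"angular":[0,0,0],"gripper":0.6},{"translation":[0,0.01,0.48],"angular":[0,0,0],"gripper":0.5},{"translation":[0,0,0],"angular":[0,0,0],"gripper":0.4},{"translation":[0,0,0],"angular":[0,0,0],"gripper":0.25},{"translation":[0,0,0],"angular":[0,0,0],"gripper":0.25}]}}

```text
t: 18.27
tool_pos: [0.5283, -0.0868, 0.0288]
tool_rot: [2.432, 1.986, 0.002]
contact_force: [-0.6, 0.6, 0.1]
opening: 0.0255
grip_force: 26.4
```

>>> {"op": "drive_tool", "data": {"steps": [{"translation":[0,0,0],"angular":[0,0,0],"gripper":0.2},{"translation":[0,0,0],"angular":[0,0,0],"gripper":0.2},{"translation":[0,0,0],"angular":[0,0,0],"gripper":0.2}]}}

```text
t: 18.65
tool_pos: [0.5276, -0.0866, 0.0279]
tool_rot: [2.433, 1.987, 0.0]
contact_force: [-0.4, 0.2, -0.6]
opening: 0.0255
grip_force: 26.4
```

>>> {"op": "drive_tool", "data": {"steps": [{"translation":[0,0,-0.3],"angular":[0,0,0],"gripper":0.2},{"translation":[0,0,-0.6],"angular":[0,0,0],"gripper":0.2},{"translation":[0,0,-0.6],"angular":[0,0,0],"gripper":0.2},{"translation":[0,0,-0.6],"angular":[0,0,0],"gripper":0.2},{"translation":[0,0,-0.3],"angular":[0,0,0],"gripper":0.2},{"translation":[0,0,0],"angular":[0,0,0],"gripper":0.2}]}}

```text
t: 19.4
tool_pos: [0.5282, -0.0868, 0.125]
tool_rot: [2.432, 1.986, 0.002]
contact_force: [0.6, -0.1, 0.2]
opening: 0.0254
grip_force: 26.4
```

```bash
python3 -c "
from h import *
plan(.5688,.2505,.122,2,12)"
```

```text
0 [0.71, -0.06, 0.01] [0.0, 0.0, -0.14]
1 [0.71, -0.04, 0.01] [0.0, 0.0, -0.14]
2 [0.71, -0.03, 0.01] [0.0, 0.0, -0.14]
3 [0.71, -0.02, 0.0] [0.0, 0.0, -0.14]
4 [0.71, -0.0, 0.01] [0.0, 0.0, -0.14]
5 [0.71, 0.01, 0.0] [0.0, 0.0, -0.14]
6 [0.7, 0.03, 0.01] [0.0, 0.0, -0.14]
7 [0.7, 0.04, 0.0] [0.0, 0.0, -0.14]
8 [0.7, 0.05, 0.01] [0.0, 0.0, -0.14]
9 [0.71, 0.07, 0.0] [0.01, 0.0, -0.14]
10 [0.7, 0.08, 0.01] [0.0, 0.0, -0.15]
11 [0.7, 0.09, 0.0] [0.01, 0.01, -0.14]
```

>>> {"op": "drive_tool", "data": {"steps": [{"translation":[0.4,-0.06,0],"angular":[0,0,-0.14],"gripper":0.2},{"translation":[0.71,-0.04,0.01],"angular":[0,0,-0.14],"gripper":0.2},{"translation":[0.71,-0.03,0.01],"angular":[0,0,-0.14],"gripper":0.2},{"translation":[0.71,-0.02,0],"angular":[0,0,-0.14],"gripper":0.2},{"translation":[0.71,0,0.01],"angular":[0,0,-0.14],"gripper":0.2},{"translation":[0.71,0.01,0],"angular":[0,0,-0.14],"gripper":0.2},{"translation":[0.7,0.03,0.01],"angular":[0,0,-0.14],"gripper":0.2},{"translation":[0.7,0.04,0],"angular":[0,0,-0.14],"gripper":0.2}]}}

```text
t: 20.4
tool_pos: [0.551, 0.1282, 0.1204]
tool_rot: [-2.267, -2.172, 0.003]
contact_force: [0.5, -0.0, -0.1]
opening: 0.0255
grip_force: 26.4
```

>>> {"op": "drive_tool", "data": {"steps": [{"translation":[0.7,0.05,0.01],"angular":[0,0,-0.14],"gripper":0.2},{"translation":[0.71,0.07,0],"angular":[0,0,-0.14],"gripper":0.2},{"translation":[0.7,0.08,0.01],"angular":[0,0,-0.15],"gripper":0.2},{"translation":[0.65,0.09,0],"angular":[0,0,-0.14],"gripper":0.2},{"translation":[0.36,0.02,0],"angular":[0,0,0],"gripper":0.2},{"translation":[0,0,0],"angular":[0,0,0],"gripper":0.2},{"translation":[0,0,0],"angular":[0,0,0],"gripper":0.2}]}}

```text
t: 21.28
tool_pos: [0.5656, 0.2504, 0.1209]
tool_rot: [-2.183, -2.259, 0.002]
contact_force: [-0.1, 1.3, 0.1]
opening: 0.0257
grip_force: 26.4
```

```bash
python3 -c "
from h import *
plan(.5688,.2505,.030,2,5)"
```

```text
0 [-0.0, 0.02, 0.45] [-0.0, 0.0, -0.0]
1 [-0.0, 0.02, 0.46] [-0.0, 0.0, -0.0]
2 [-0.0, 0.01, 0.45] [-0.0, 0.0, -0.0]
3 [-0.0, 0.02, 0.46] [-0.0, 0.0, -0.0]
4 [-0.0, 0.01, 0.45] [-0.01, 0.0, -0.0]
```

>>> {"op": "drive_tool", "data": {"steps": [{"translation":[0,0.02,0.6],"angular":[0,0,0],"gripper":0.2},{"translation":[0,0.02,0.7],"angular":[0,0,0],"gripper":0.2},{"translation":[0,0.02,0.55],"angular":[0,0,0],"gripper":0.2},{"translation":[0,0.01,0.3],"angular":[0,0,0],"gripper":0.2},{"translation":[0,0,0.1],"angular":[0,0,0],"gripper":0.2},{"translation":[0,0,0.04],"angular":[0,0,0],"gripper":0.2},{"translation":[0,0,0],"angular":[0,0,0],"gripper":0.2}]}}

```text
t: 22.15
tool_pos: [0.5694, 0.2513, 0.0306]
tool_rot: [2.182, 2.259, 0.002]
contact_force: [1.2, -0.1, 0.6]
opening: 0.0254
grip_force: 26.4
```

>>> {"op": "drive_tool", "data": {"steps": [{"translation":[0,0,0.03],"angular":[0,0,0],"gripper":0.2},{"translation":[0,0,0],"angular":[0,0,0],"gripper":0.2}]}}

```text
t: 22.4
tool_pos: [0.5689, 0.2512, 0.0288]
tool_rot: [2.182, 2.26, 0.001]
contact_force: [0.2, 0.4, -0.4]
opening: 0.0259
grip_force: 26.4
```

>>> {"op": "drive_tool", "data": {"steps": [{"translation":[0,0,0.03],"angular":[0,0,0],"gripper":0.2},{"translation":[0,0,0],"angular":[0,0,0],"gripper":0.2}]}}

```text
t: 22.65
tool_pos: [0.5686, 0.251, 0.0272]
tool_rot: [-2.182, -2.26, 0.0]
contact_force: [0.2, -0.5, -0.9]
opening: 0.0259
grip_force: 26.4
```

>>> {"op": "drive_tool", "data": {"steps": [{"translation":[0,0,0.03],"angular":[0,0,0],"gripper":0.2},{"translation":[0,0,0],"angular":[0,0,0],"gripper":0.2}]}}

```text
t: 22.9
tool_pos: [0.5688, 0.2511, 0.0269]
tool_rot: [-2.182, -2.26, 0.0]
contact_force: [-3.0, -1.3, 4.7]
opening: 0.0253
grip_force: 26.7
```

Contact made. Release and go for green.

>>> {"op": "drive_tool", "data": {"steps": [{"translation":[0,0,-0.01],"angular":[0,0,0],"gripper":0.3},{"translation":[0,0,0],"angular":[0,0,0],"gripper":0.4},{"translation":[0,0,0],"angular":[0,0,0],"gripper":0.5},{"translation":[0,0,0],"angular":[0,0,0],"gripper":0.6},{"translation":[0,0,-0.6],"angular":[0,0,0],"gripper":0.6},{"translation":[0,0,-0.9],"angular":[0,0,0],"gripper":0.6},{"translation":[0,0,-0.9],"angular":[0,0,0],"gripper":0.6},{"translation":[0,0,0],"angular":[0,0,0],"gripper":0.6}]}}

```text
t: 23.9
tool_pos: [0.5713, 0.2519, 0.1268]
tool_rot: [2.18, 2.257, 0.011]
contact_force: [1.2, -0.6, 0.2]
opening: 0.0513
grip_force: 0.0
```

```bash
python3 -c "
from h import *
p,R=plan(.516,-.1385,.13,-11.5,14)"
```

```text
0 [-0.69, -0.12, -0.01] [0.0, -0.0, 0.12]
1 [-0.7, -0.11, -0.01] [0.0, -0.0, 0.12]
2 [-0.7, -0.1, -0.01] [0.0, -0.0, 0.12]
3 [-0.7, -0.09, -0.01] [0.0, -0.0, 0.12]
4 [-0.7, -0.08, -0.01] [0.01, -0.0, 0.12]
5 [-0.7, -0.06, -0.01] [0.0, -0.0, 0.12]
6 [-0.7, -0.05, -0.01] [0.01, -0.0, 0.12]
7 [-0.7, -0.04, -0.01] [0.0, -0.0, 0.12]
8 [-0.7, -0.03, -0.01] [0.01, -0.0, 0.12]
9 [-0.7, -0.02, -0.0] [0.0, -0.0, 0.12]
10 [-0.71, -0.01, -0.01] [0.01, -0.01, 0.12]
11 [-0.7, 0.01, -0.0] [0.0, -0.0, 0.12]
12 [-0.71, 0.02, -0.0] [0.01, -0.01, 0.12]
13 [-0.7, 0.03, -0.01] [0.0, -0.0, 0.13]
```

>>> {"op": "drive_tool", "data": {"steps": [{"translation":[-0.69,-0.12,-0.01],"angular":[0,0,0.12],"gripper":0.6},{"translation":[-0.7,-0.11,-0.01],"angular":[0,0,0.12],"gripper":0.6},{"translation":[-0.7,-0.1,-0.01],"angular":[0,0,0.12],"gripper":0.6},{"translation":[-0.7,-0.09,-0.01],"angular":[0,0,0.12],"gripper":0.6},{"translation":[-0.7,-0.08,-0.01],"angular":[0,0,0.12],"gripper":0.6},{"translation":[-0.7,-0.06,-0.01],"angular":[0,0,0.12],"gripper":0.6},{"translation":[-0.7,-0.05,-0.01],"angular":[0,0,0.12],"gripper":0.6},{"translation":[-0.7,-0.04,-0.01],"angular":[0,0,0.12],"gripper":0.6}]}}

```text
t: 24.9
tool_pos: [0.5364, 0.0271, 0.1241]
tool_rot: [-2.328, -2.107, 0.002]
contact_force: [0.1, -0.5, -0.5]
opening: 0.0514
grip_force: 0.0
```

>>> {"op": "drive_tool", "data": {"steps": [{"translation":[-0.7,-0.03,-0.01],"angular":[0,0,0.12],"gripper":0.6},{"translation":[-0.7,-0.02,0],"angular":[0,0,0.12],"gripper":0.6},{"translation":[-0.71,-0.01,-0.01],"angular":[0,0,0.12],"gripper":0.6},{"translation":[-0.7,0.01,0],"angular":[0,0,0.12],"gripper":0.6},{"translation":[-0.71,0.02,0],"angular":[0,0,0.12],"gripper":0.6},{"translation":[-0.7,0.03,-0.01],"angular":[0,0,0.13],"gripper":0.6},{"translation":[0,0,0],"angular":[0,0,0],"gripper":0.6},{"translation":[0,0,0],"angular":[0,0,0],"gripper":0.6}]}}

```text
t: 25.9
tool_pos: [0.5132, -0.1386, 0.1259]
tool_rot: [-2.432, -1.986, 0.001]
contact_force: [1.1, -0.9, -0.8]
opening: 0.0513
grip_force: 0.0
```

```bash
python3 -c "
from h import *
plan(.516,-.1385,.026,-11.5,5)
from station import ctrl;import cv2
d=ctrl.get_image('scene'); cv2.imwrite('pics/scene6.png',cv2.resize(d['color'][140:320,220:420,::-1],None,fx=3,fy=3))"
```

```text
0 [0.0, 0.01, 0.5] [-0.0, -0.0, -0.0]
1 [0.0, 0.02, 0.5] [-0.0, -0.0, -0.0]
2 [0.01, 0.01, 0.5] [-0.0, -0.0, -0.0]
3 [0.0, 0.02, 0.5] [-0.01, -0.0, -0.0]
4 [0.01, 0.01, 0.5] [-0.0, -0.01, -0.0]
```

View pics/scene6.png

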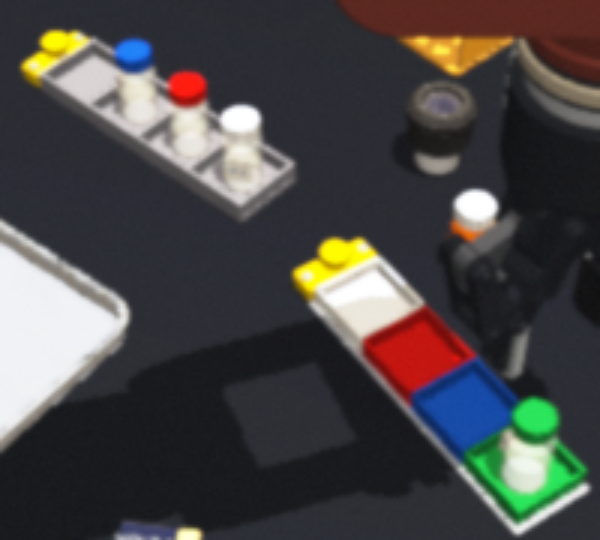

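Blue (135,80), red and white all stand upright in the new rack; only green is left at (530,440).

>>> {"op": "drive_tool", "data": {"steps": [{"translation":[0,0.02,0.5],"angular":[0,0,0],"gripper":0.6},{"translation":[0,0.02,0.5],"angular":[0,0,0],"gripper":0.6},{"translation":[0,0.01,0.5],"angular":[0,0,0],"gripper":0.6},{"translation":[0,0.01,0.5],"angular":[0,0,0],"gripper":0.6},{"translation":[0,0.01,0.48],"angular":[0,0,0],"gripper":0.5},{"translation":[0,0,0],"angular":[0,0,0],"gripper":0.4},{"translation":[0,0,0],"angular":[0,0,0],"gripper":0.25},{"translation":[0,0,0],"angular":[0,0,0],"gripper":0.25}]}}

```text
t: 26.95
tool_pos: [0.5171, -0.1401, 0.0287]
tool_rot: [2.432, 1.986, 0.001]
contact_force: [-0.9, -0.4, -0.3]
opening: 0.0254
grip_force: 26.8
```

>>> {"op": "drive_tool", "data": {"steps": [{"translation":[0,0,0],"angular":[0,0,0],"gripper":0.2},{"translation":[0,0,0],"angular":[0,0,0],"gripper":0.2},{"translation":[0,0,0],"angular":[0,0,0],"gripper":0.2}]}}

```text
t: 27.32
tool_pos: [0.5164, -0.1398, 0.0279]
tool_rot: [2.433, 1.987, 0.0]
contact_force: [-0.2, 0.1, -1.1]
opening: 0.0258
grip_force: 26.8
```

>>> {"op": "drive_tool", "data": {"steps": [{"translation":[0,0,-0.3],"angular":[0,0,0],"gripper":0.2},{"translation":[0,0,-0.6],"angular":[0,0,0],"gripper":0.2},{"translation":[0,0,-0.6],"angular":[0,0,0],"gripper":0.2},{"translation":[0,0,-0.6],"angular":[0,0,0],"gripper":0.2},{"translation":[0,0,-0.3],"angular":[0,0,0],"gripper":0.2},{"translation":[0,0,0],"angular":[0,0,0],"gripper":0.2}]}}

```text
t: 28.08
tool_pos: [0.5171, -0.1401, 0.1251]
tool_rot: [2.432, 1.986, 0.002]
contact_force: [-0.2, 0.2, -1.2]
opening: 0.0256
grip_force: 26.8
```

```bash
python3 -c "
from h import *
plan(.567,.3005,.122,2,16)"
```

```text
0 [0.69, -0.06, 0.0] [0.0, 0.0, -0.11]
1 [0.69, -0.05, 0.0] [0.0, 0.0, -0.11]
2 [0.69, -0.04, 0.0] [0.0, 0.0, -0.11]
3 [0.69, -0.03, 0.01] [0.0, 0.0, -0.1]
4 [0.69, -0.02, 0.0] [0.0, 0.0, -0.11]
5 [0.69, -0.01, 0.01] [0.0, 0.0, -0.1]
6 [0.69, 0.0, 0.0] [0.0, 0.0, -0.11]
7 [0.69, 0.01, 0.01] [0.0, 0.0, -0.1]
8 [0.69, 0.02, 0.0] [0.0, 0.0, -0.11]
9 [0.69, 0.03, 0.01] [0.0, 0.0, -0.1]
10 [0.69, 0.04, 0.0] [0.0, 0.0, -0.11]
11 [0.7, 0.05, 0.01] [0.0, 0.0, -0.1]
12 [0.69, 0.06, 0.0] [0.0, 0.0, -0.11]
13 [0.69, 0.08, 0.01] [0.01, 0.0, -0.1]
14 [0.69, 0.08, 0.0] [0.0, 0.0, -0.11]
15 [0.7, 0.1, 0.01] [0.01, 0.01, -0.1]
```

>>> {"op": "drive_tool", "data": {"steps": [{"translation":[0.4,-0.06,0],"angular":[0,0,-0.11],"gripper":0.2},{"translation":[0.69,-0.05,0],"angular":[0,0,-0.11],"gripper":0.2},{"translation":[0.69,-0.04,0],"angular":[0,0,-0.11],"gripper":0.2},{"translation":[0.69,-0.03,0.01],"angular":[0,0,-0.1],"gripper":0.2},{"translation":[0.69,-0.02,0],"angular":[0,0,-0.11],"gripper":0.2},{"translation":[0.69,-0.01,0.01],"angular":[0,0,-0.1],"gripper":0.2},{"translation":[0.69,0,0],"angular":[0,0,-0.11],"gripper":0.2},{"translation":[0.69,0.01,0.01],"angular":[0,0,-0.1],"gripper":0.2}]}}

```text
t: 29.08
tool_pos: [0.5376, 0.0704, 0.1209]
tool_rot: [-2.308, -2.128, 0.003]
contact_force: [-0.2, -0.2, -1.0]
opening: 0.0252
grip_force: 26.8
```

>>> {"op": "drive_tool", "data": {"steps": [{"translation":[0.69,0.02,0],"angular":[0,0,-0.11],"gripper":0.2},{"translation":[0.69,0.03,0.01],"angular":[0,0,-0.1],"gripper":0.2},{"translation":[0.69,0.04,0],"angular":[0,0,-0.11],"gripper":0.2},{"translation":[0.7,0.05,0.01],"angular":[0,0,-0.1],"gripper":0.2},{"translation":[0.69,0.06,0],"angular":[0,0,-0.11],"gripper":0.2},{"translation":[0.69,0.08,0.01],"angular":[0,0,-0.1],"gripper":0.2},{"translation":[0.69,0.08,0],"angular":[0,0,-0.11],"gripper":0.2},{"translation":[0.65,0.1,0.01],"angular":[0,0,-0.1],"gripper":0.2}]}}

```text
t: 30.08
tool_pos: [0.5625, 0.2892, 0.1191]
tool_rot: [-2.179, -2.26, 0.004]
contact_force: [0.6, -0.9, -0.2]
opening: 0.0254
grip_force: 26.8
```

>>> {"op": "drive_tool", "data": {"steps": [{"translation":[0.34,0,0],"angular":[0,0,0],"gripper":0.2},{"translation":[0,0,0],"angular":[0,0,0],"gripper":0.2},{"translation":[0,0,0],"angular":[0,0,0],"gripper":0.2}]}}

```text
t: 30.45
tool_pos: [0.5632, 0.3006, 0.1204]
tool_rot: [-2.183, -2.259, 0.002]
contact_force: [-0.4, 0.0, -1.3]
opening: 0.0255
grip_force: 26.8
```

```bash
python3 -c "
from h import *
plan(.567,.3005,.030,2,5)"
```

```text
0 [-0.0, 0.02, 0.45] [-0.0, 0.0, -0.0]
1 [-0.0, 0.02, 0.45] [-0.0, 0.0, -0.0]
2 [-0.0, 0.02, 0.45] [-0.0, 0.0, -0.0]
3 [-0.0, 0.02, 0.46] [-0.0, 0.0, -0.0]
4 [-0.0, 0.02, 0.45] [-0.01, 0.0, -0.0]
```

>>> {"op": "drive_tool", "data": {"steps": [{"translation":[0,0.03,0.6],"angular":[0,0,0],"gripper":0.2},{"translation":[0,0.02,0.7],"angular":[0,0,0],"gripper":0.2},{"translation":[0,0.02,0.55],"angular":[0,0,0],"gripper":0.2},{"translation":[0,0.02,0.3],"angular":[0,0,0],"gripper":0.2},{"translation":[0,0,0.1],"angular":[0,0,0],"gripper":0.2},{"translation":[0,0,0.04],"angular":[0,0,0],"gripper":0.2},{"translation":[0,0,0.03],"angular":[0,0,0],"gripper":0.2},{"translation":[0,0,0],"angular":[0,0,0],"gripper":0.2}]}}

```text
t: 31.45
tool_pos: [0.5676, 0.3015, 0.0288]
tool_rot: [2.182, 2.26, 0.002]
contact_force: [-0.5, 0.4, 0.7]
opening: 0.0257
grip_force: 26.8
```

>>> {"op": "drive_tool", "data": {"steps": [{"translation":[0,0,0.02],"angular":[0,0,0],"gripper":0.2},{"translation":[0,0,0],"angular":[0,0,0],"gripper":0.2}]}}

```text
t: 31.7
tool_pos: [0.5672, 0.3013, 0.0274]
tool_rot: [2.182, 2.26, 0.0]
contact_force: [0.7, 0.2, -0.5]
opening: 0.0256
grip_force: 26.8
```

>>> {"op": "drive_tool", "data": {"steps": [{"translation":[0,0,0.02],"angular":[0,0,0],"gripper":0.2},{"translation":[0,0,0],"angular":[0,0,0],"gripper":0.2}]}}

```text
t: 31.95
tool_pos: [0.5673, 0.3014, 0.0268]
tool_rot: [2.182, 2.26, 0.0]
contact_force: [0.1, -0.9, 1.8]
opening: 0.0258
grip_force: 27.0
```

>>> {"op": "drive_tool", "data": {"steps": [{"translation":[0,0,0],"angular":[0,0,0],"gripper":0.3},{"translation":[0,0,0],"angular":[0,0,0],"gripper":0.4},{"translation":[0,0,0],"angular":[0,0,0],"gripper":0.5},{"translation":[0,0,0],"angular":[0,0,0],"gripper":0.6},{"translation":[0,0,-0.6],"angular":[0,0,0],"gripper":0.6},{"translation":[0,0,-0.9],"angular":[0,0,0],"gripper":0.6},{"translation":[0,0,-0.9],"angular":[0,0,0],"gripper":0.6},{"translation":[0,0,-0.5],"angular":[0,0,0],"gripper":0.6}]}}

```text
t: 32.95
tool_pos: [0.5681, 0.3017, 0.145]
tool_rot: [2.182, 2.259, 0.005]
contact_force: [-0.5, 0.3, 0.5]
opening: 0.0515
grip_force: 0.0
```

>>> {"op": "drive_tool", "data": {"steps": [{"translation":[0.6,-0.7,-0.5],"angular":[0,0,0],"gripper":0.6},{"translation":[0.6,-0.7,-0.5],"angular":[0,0,0],"gripper":0.6},{"translation":[0.6,-0.7,0],"angular":[0,0,0],"gripper":0.6},{"translation":[0.6,-0.7,0],"angular":[0,0,0],"gripper":0.6},{"translation":[0.6,-0.7,0],"angular":[0,0,0],"gripper":0.6},{"translation":[0.6,-0.7,0],"angular":[0,0,0],"gripper":0.6},{"translation":[0,0,0],"angular":[0,0,0],"gripper":0.6}]}}

```text
t: 33.83
tool_pos: [0.3923, 0.4403, 0.1817]
tool_rot: [-2.178, -2.263, 0.002]
contact_force: [-1.0, 0.0, 0.4]
opening: 0.0514
grip_force: 0.0
```

```bash
python3 -c "
from station import ctrl;import cv2,numpy as np
a=ctrl.get_image('scene')['color'][130:250,210:350,::-1];b=ctrl.get_image('top')['color'][180:260,170:300,::-1]
cv2.imwrite('pics/fin.png',np.vstack([cv2.resize(a,(400,340)),cv2.resize(b,(400,246))]))"
```

```text
(no output)
```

View pics/fin.png

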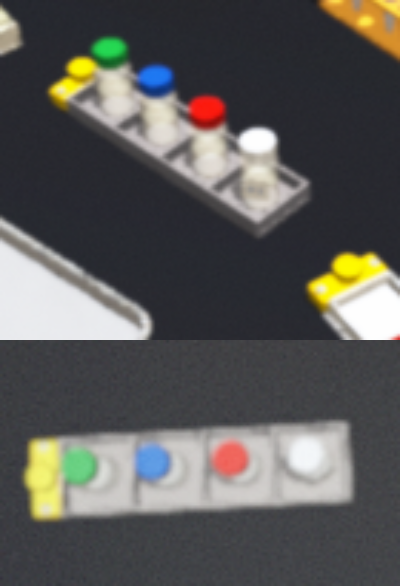

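The green, blue, red and white vials all stand upright and centred in their compartments, in order from the yellow end; the cap offset in the top view is parallax. I'll hand in.

```bash
python3 -c "
from station import ctrl
print(ctrl.finish_job())"
```

```text
the job is handed in; nothing more can be done
None
```

All four vials stand upright and released in the grey rack in reverse order (green, blue, red, white from the yellow end), and the job is handed in at about 34 s; the hand-in returned no verdict, so this rests on the final camera check.

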